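# Unbolt the sample safe against its spring safety catch

## Robot

A 6-joint arm with a two-finger parallel gripper is mounted at the origin on a cart in front of the work surface, level with it; the furniture and walls round the work are solid. World frame = base frame: x ahead of the robot, y to its left, z up, the work surface at z = 0. Lengths are in m, angles in rad, forces in N, time in s.
With the tool pointing down it reaches from about 0.3 to 0.775 m from the base axis. Payload 14.6 kg.
Tool frame: the origin (TCP) lies at the very end of the fingers, on their centre line; the grasp point (between the pads) lies ctrl.grasp_offset behind it (ctrl.grasp_offset is the distance from the TCP to the grasp point, in m); z points along the fingers, y is the direction in which the jaws open and shut (so a half turn about z gives the same grasp; the last joint's range is limited). The gripper opens to 94 mm and grips with 3 to 60 N. Pads are 16 mm wide; open, the fingers measure 119 mm over their backs; the gripper's body (75 mm by 177 mm) begins 78 mm behind the grasp point.
Start: joints at [-1.22, 0.3, 1.521, -0, 1.321, -0.067], TCP at [0.223, -0.503, 0.205] pointing down, gripper open.
Joint ranges: [-3.03, 3.03], [-0.79, 2.21], [0.23, 2.52], [-1.04, 4.18], [0, 3.07], [-2.55, 2.55]. Speed limits (rad/s): [2.22, 2.22, 2.57, 3.14, 3.14, 3.14].

## Interface

Orientations are given as [roll, pitch, yaw] about the fixed x, y, z axes, in that order (R = Rz(yaw) Ry(pitch) Rx(roll)).
In Python, from station import ctrl gives the robot as it stands. The module is installed in compiled form; this text tells all that it offers.
- The arm moves only by the tool carry_out, never from a script. Its argument "deltas" is a list of rows, each an object of numbers: "x", "y", "z": the shift along the tool's x, y, z in units of 0.02 m (1.0 is 0.02 m); "wx", "wy", "wz": the turn, a rotation vector about the tool's x, y, z in units of 0.08 rad (1.0 is 0.08 rad); "jaw": the opening in per cent of the stroke, from 0 (shut) to 100 (fully open). A call has 1 to 12 rows; each row shifts and turns the commanded pose from where the row before left it, along the tool's axes as they then stand; what a row does not reach is not made up. A row lasts 1/12 s, in which the tool goes at most 41.7 mm and 7.16 degrees, less where a joint would pass 70% of its speed; a pose out of reach is approached as far as the arm can. A call with a number of a shift or a turn outside -1 to 1 is refused whole. A call with a gripper value outside its range is refused whole. The fingers move at their own pace and stop on an object; "squeeze" is the grip in N (left out, the last holds). Time passes only in rows, so rows that do not move let the fingers close. It gives the time, the measured TCP pose, the force and the opening at its end, in the units of the state.
- ctrl.get_obs(): the state, without advancing time (a new reading comes with each control period).
- ctrl.camera(name): name is "side" or "top" or "wrist"; returns the picture (400x640x3 uint8, blue, green, red); there is no depth.
- ctrl.camera_params(name): a dict with "mtx" (3x3 intrinsics, pixels), "origin" and "attitude" of the camera in the world. Camera axes: x right, y down, z forward; pixel columns grow to the right and rows downward; lengths in m; the calibration is good to about 2 mm. A picture is of the moment at which its call begins: read the wrist's pose just before it. camera_params takes no time and is no camera call; for the wrist camera it gives the pose at the moment of the call.
- ctrl.hand_in(): hands the job in, once; it reports no verdict.
Trained networks look in the newest picture that a camera, given by its name, has taken for a name from the list of things; names that differ only in an ending like _2 or _b are one class to them, and where a whole thing is asked for, a point or a joint stands for the part that bears it (a point fixed in the world has none). Each returns a list of dicts, best first, with "conf" (0 to 1); they miss things now and then, are a little off and sometimes report something else, mostly with a low value. They report only what shows in the picture. A call takes as long as a camera call.
- ctrl.boxes_of(camera, label): "rect" ([left, top, right, bottom] in pixels, round what is visible of it).
- ctrl.mark_of(camera, label): "position" ([row, column] in pixels: a listed point, or the origin of a listed thing).
The state is a dict: "time_s": time; "qpos": joint angles; "joint_vel": joint speeds; "tau": joint torques, N m; "ee_pos": TCP position; "eef_rot": TCP orientation; "force": force on the tool from outside, world axes, zero at the start; "moment": the same for the moment, N m; "grip_width": finger opening in m.
Only numpy, scipy, OpenCV 4.12 (cv2) and the standard library are available. Lean on these libraries where they do the work, as an engineer would, in place of code of your own. Each camera call takes 0.05 s, during which the arm holds its last target.

## Task

Unbolt the blue sample safe without gripping anything: with one fingertip press the yellow safety catch bar down and keep it held down while the other fingertip pushes the red thumb piece of the bolt all the way open, to the left as seen by the robot, so that the sprung lid pops up. Then let the catch spring back up behind the bolt and move clear. Push the thumb piece only, do not pinch it between the fingers, and leave the stopper, the fitting and the filter cassette beside the safe where they stand.

Things in the scene. Friction and masses are not known exactly. Their poses are not given: they have to be found in the camera images.
- safe: fixed sample safe: deck plate 8 mm thick (x -108 to +132 mm, y -125 to +125 mm of the origin), catch and bolt on its near half, blue box with clear lid (x +15 to +127, y -80 to +80, top 55 mm high) on its far half. Origin on the worktop under the plate; z up, y is the way the bolt slides open, x points from the catch over the bolt to the box. Catch bar lies along y at x -85, bolt along y at x -35.
- catch_top (a point): centre of the flat top of the yellow catch bar, 20 mm wide (x), 120 mm long (y), 50 mm above the worktop when up; it moves straight down. Axes as the safe's. It can be pressed anywhere along its length and a fingertip can slide along it. The steel arm from it to the tooth that blocks the bolt stays below the bar.
- thumb_top (a point): centre of the top of the red thumb piece on the bolt: 24 mm wide (x), 10 mm thick (y), top 64 mm and foot (on the bolt's bar) 30 mm above the worktop. Axes as the safe's. Bolt shut: level in y with the middle of the catch bar, 50 mm from its centre line in +x. Push its -y face toward +y to open. Beside it and on to the catch bar nothing is higher than 44 mm, the bridges 37 mm.
- hasp (a point): top of the lid's steel hasp above the bolt's nose, 59 mm above the worktop (about 27 mm more once the lid has popped); the hasp, 14 mm wide (y), runs from here in +x to the box. Axes as the safe's. The bolt is also crossed by two steel bridges, 37 mm high, 12 mm along y, 34 mm along x, centred 25 mm and 139 mm from here in +y.
- bolt (a joint): travel of the bolt, m: 0 shut, 0.036 fully open (stop); grows along the safe's +y. Friction about 2 N, no spring. With the catch up its tooth stops the bolt after 1 mm; it is free once the catch is 5 mm down or more. From 0.031 on the released catch rises behind the bolt and keeps it open; released earlier, the tooth stays down under the bolt.
- catch (a joint): how far the catch bar is pressed down, m: 0 up, 0.010 at its lower stop. A spring pushes it up: about 3 N to start it, about 6.5 N at the stop.
- lid (a joint): opening of the lid, rad: 0 shut, 0.16 popped up (its near edge is then about 19 mm higher). A spring opens it by itself as soon as the bolt is about 0.018 out; it need not be touched. Hinge at the far edge of the box.
- stopper: loose orange rubber stopper, 30 mm across, 29 mm high; origin at the centre of its underside. To be left alone.
- fitting: loose steel tube fitting, 28 mm across, 46 mm high; origin at the centre of its underside. To be left alone.
- cassette: loose round white filter cassette with a blue plug, 40 mm across, 38 mm high; origin at the centre of its underside. To be left alone.

How it is judged:
By the outcome, as a careful person would: the job done as asked, in the order asked, and still so for the second after the job is handed in, with the robot touching nothing.
It also fails if it takes over 35 s, if anything falls off the work surface, if the arm or the gripper's body presses on something with over 40 N, if the wrist force passes 120 N, or if a joint passes its speed limit or range.

## Working session

There is one attempt and no reset: what is moved stays moved. The work goes in short steps, Python scripts to look and compute and a tool call to move; the robot and the scene stay as the last step left them, time stands still between calls to the robot, and variables do not carry over. Pictures are saved under pics/ and viewed, and the job is handed in when it is done.

Besides the shell and the picture viewer there is one more tool, called after "Emit:" by a JSON object that holds its "method" and its "body", one argument or row to a line. carry_out: Moves the arm, as the interface text tells. Its arguments: {"type":"object","properties":{"deltas":{"type":"array"},"squeeze":{"type":"number"}},"required":["deltas"]}

```bash
mkdir -p pics; cat > h.py <<'E'
import numpy as np, cv2
from station import ctrl
from scipy.spatial.transform import Rotation as R
def att(a):
    a=np.array(a)
    return a if a.shape==(3,3) else (R.from_quat(a).as_matrix() if a.size==4 else R.from_euler('xyz',a).as_matrix())
def ray(cam,rc,p=None):
    p=p or ctrl.camera_params(cam)
    d=att(p['attitude'])@np.linalg.inv(np.array(p['mtx']))@np.array([rc[1],rc[0],1.])
    return np.array(p['origin']),d/np.linalg.norm(d)
def atz(cam,rc,z,p=None):
    o,d=ray(cam,rc,p); return o+d*(z-o[2])/d[2]
def tri(rays):
    A=0;b=0
    for o,d in rays:
        M=np.eye(3)-np.outer(d,d);A=A+M;b=b+M@o
    x=np.linalg.solve(A,b); return x,[np.linalg.norm(np.cross(x-o,d)) for o,d in rays]
def proj(cam,X,p=None):
    p=p or ctrl.camera_params(cam)
    c=att(p['attitude']).T@(np.array(X)-np.array(p['origin'])); u=np.array(p['mtx'])@c; return u[:2]/u[2]
E
python3 - <<'E'
from h import *
o=ctrl.get_obs(); print({k:np.round(v,3) for k,v in o.items()}, ctrl.grasp_offset)
for c in ["side","top"]:
    p=ctrl.camera_params(c); print(c,p)
    cv2.imwrite(f'pics/{c}0.png',ctrl.camera(c))
    for l in ['safe','catch_top','thumb_top','hasp','stopper','fitting','cassette']:
        m=ctrl.mark_of(c,l)[:2]; print(l,[(np.round(k['position'],1),round(k['conf'],2)) for k in m])
E
```

```text
{'time_s': np.float64(0.0), 'qpos': array([-1.22 ,  0.3  ,  1.522, -0.   ,  1.321, -0.067]), 'joint_vel': array([ 0.001, -0.001, -0.001,  0.002, -0.002, -0.001]), 'tau': array([-1.0000e-03, -5.3181e+01, -3.5274e+01,  7.1000e-02,  2.4000e-02,
       -0.0000e+00]), 'ee_pos': array([ 0.223, -0.502,  0.205]), 'eef_rot': array([-3.14 , -0.   ,  0.418]), 'force': array([-0.379,  0.311,  0.089]), 'moment': array([-0.034, -0.032,  0.043]), 'grip_width': np.float64(0.094)} 0.0188
side {'mtx': array([[474.67145304,   0.        , 327.45821426],
       [  0.        , 474.67145304, 204.60477956],
       [  0.        ,   0.        ,   1.        ]]), 'origin': array([ 0.33635453, -0.92500546,  0.52774307]), 'attitude': array([-1.98202305,  0.01512629, -0.28877459])}
safe [(array([265.4, 338. ]), 0.79)]
catch_top [(array([251.2, 298. ]), 0.56)]
thumb_top [(array([240.5, 327.6]), 0.65), (array([263.4, 340.7]), 0.65)]
hasp [(array([254.1, 341.2]), 0.96)]
stopper [(array([307.8, 353.6]), 0.58)]
fitting [(array([270.6, 259.9]), 0.44)]
cassette [(array([268.9, 263. ]), 0.74), (array([310.7, 356.1]), 0.62)]
top {'mtx': array([[362.97452168,   0.        , 322.89806832],
       [  0.        , 362.97452168, 201.34084416],
       [  0.        ,   0.        ,   1.        ]]), 'origin': array([0.53934605, 0.03254813, 0.91827412]), 'attitude': array([-3.07384062, -0.02969066, -1.59559164])}
safe [(array([197.3, 347.3]), 0.65)]
catch_top [(array([232.9, 358.1]), 0.73)]
thumb_top [(array([210.7, 354.9]), 0.76)]
hasp [(array([204.7, 387.3]), 0.75)]
stopper [(array([210.1, 419.7]), 0.52), (array([231.6, 359.2]), 0.25)]
fitting [(array([231.5, 295.4]), 0.68)]
cassette [(array([260.4, 346.9]), 0.65)]
```

View pics/side0.png

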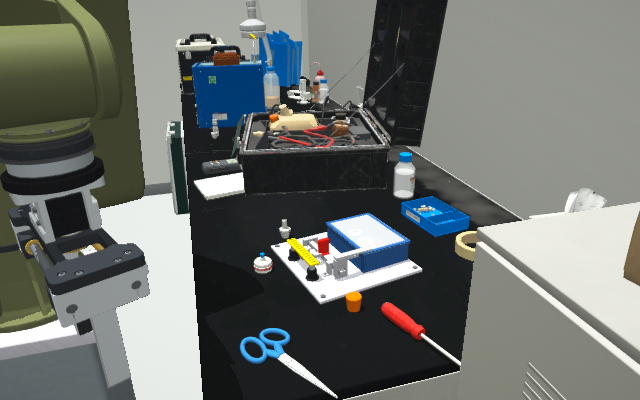

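View pics/top0.png

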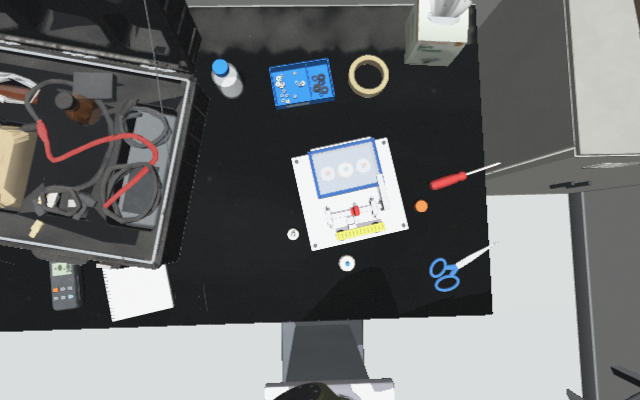

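```bash
python3 - <<'E'
from h import *
P={'safe':((265.4,338),(197.3,347.3)),'catch':((251.2,298),(232.9,358.1)),'thumb':((240.5,327.6),(210.7,354.9)),'hasp':((254.1,341.2),(204.7,387.3)),'stopper':((307.8,353.6),(210.1,419.7)),'fit':((270.6,259.9),(231.5,295.4)),'cas':((310.7,356.1),(260.4,346.9))}
for k,(s,t) in P.items(): print(k,*tri([ray('side',s),ray('top',t)]))
for k,t,z in [('catch',(232.9,358.1),.05),('thumb',(210.7,354.9),.064),('hasp',(204.7,387.3),.059),('safe',(197.3,347.3),0)]: print(k,atz('top',t,z),atz('side',P[k][0],z))
E
```

```text
safe [ 0.61008504 -0.05981447 -0.01459471] [np.float64(0.0009349704733745658), np.float64(0.000934970473374255)]
catch [ 0.51846969 -0.07716772  0.04623082] [np.float64(0.001571394447266447), np.float64(0.001571394447266451)]
thumb [ 0.57780237 -0.07126013  0.0579059 ] [np.float64(0.0048893971110457735), np.float64(0.004889397111045825)]
hasp [ 0.58672559 -0.14707044  0.06467028] [np.float64(0.0015798050177798562), np.float64(0.0015798050177798313)]
stopper [ 0.57668305 -0.24259505  0.00487502] [np.float64(0.004057301866366997), np.float64(0.0040573018663668066)]
fit [ 0.48983351  0.08337601 -0.08544533] [np.float64(0.0357668237064249), np.float64(0.03576682370642503)]
cas [ 0.53441034 -0.09738661 -0.08161046] [np.float64(0.09844069105804613), np.float64(0.09844069105804613)]
catch [ 0.52009084 -0.07701651  0.05      ] [ 0.51551596 -0.08349516  0.05      ]
thumb [ 0.57281877 -0.06930817  0.064     ] [ 0.57951042 -0.08291893  0.064     ]
hasp [ 0.5855005  -0.14783148  0.059     ] [ 0.59142144 -0.13766448  0.059     ]
safe [ 0.60987351 -0.0586018   0.        ] [ 0.60179573 -0.08301914  0.        ]
```

The top view shows the safe yawed slightly. The catch is near (360,232) and the thumb piece near (355,211). The loose things stand outside the plate at (293,234), (347,263) and (421,206). I'll move the hand above the catch, turn the jaws along the safe's x, and look again.

Emit:
{"method": "carry_out", "body": {
  "deltas": [
    {"x":0.5,"y":-0.3},
    {"x":0.97,"y":-0.59},
    {"x":0.97,"y":-0.59},
    {"x":0.97,"y":-0.59},
    {"x":0.97,"y":-0.59},
    {"x":0.97,"y":-0.59},
    {"x":0.97,"y":-0.59},
    {"x":0.97,"y":-0.59},
    {"x":0.97,"y":-0.59},
    {"x":0.97,"y":-0.59},
    {"x":0.97,"y":-0.59},
    {"x":0.97,"y":-0.59}
  ],
  "squeeze": 10
}}

```text
invalid input
```

Emit:
{"method": "carry_out", "body": {
  "deltas": [
    {"x":0.97,"y":-0.59},
    {"x":0.97,"y":-0.59},
    {"x":0.97,"y":-0.59},
    {"x":0.97,"y":-0.59},
    {"x":0.97,"y":-0.59},
    {"x":0.97,"y":-0.59},
    {"x":0.97,"y":-0.59},
    {"x":0.97,"y":-0.59},
    {"x":0.5,"y":-0.3},
    {"wz":-1},
    {"wz":-1},
    {"wz":-1}
  ]
}}

```text
invalid input
```

Emit:
{"method": "carry_out", "body": {
  "deltas": [
    {"wz":-1},
    {"wz":-1},
    {"wz":-1},
    {"wz":-1},
    {"wz":-1},
    {"wz":-1},
    {"wz":-1},
    {"wz":-1},
    {"wz":-1},
    {"wz":-1},
    {"wz":-1},
    {"wz":-1}
  ]
}}

```text
invalid input
```

```bash
python3 - <<'E'
from h import *
o=ctrl.get_obs(); print({k:np.round(o[k],4) for k in ['time_s','qpos','ee_pos','eef_rot','force','grip_width']})
p=ctrl.camera_params('wrist'); print(p)
cv2.imwrite('pics/w1.png',ctrl.camera('wrist'))
for l in ['catch_top','thumb_top','hasp','safe']:
    m=ctrl.mark_of('wrist',l)[:2]; print(l,[(np.round(k['position'],1),round(k['conf'],2)) for k in m])
E
```

```text
{'time_s': np.float64(0.8), 'qpos': array([-1.2196,  0.2999,  1.521 , -0.    ,  1.3207, -0.0666]), 'ee_pos': array([ 0.2231, -0.5027,  0.2054]), 'eef_rot': array([-3.1416,  0.    ,  0.4177]), 'force': array([-0.1557,  0.5237,  0.4977]), 'grip_width': np.float64(0.0941)}
{'mtx': array([[309.96471078,   0.        , 316.71132466],
       [  0.        , 309.96471078, 195.84107158],
       [  0.        ,   0.        ,   1.        ]]), 'origin': array([ 0.28410619, -0.47562657,  0.38449281]), 'attitude': array([ 2.90953942e+00, -7.53439436e-04, -1.15234607e+00])}
catch_top []
thumb_top []
hasp []
safe []
```

The rows were refused. Most likely each row needs every key, so I'll try one full row first.

Emit:
{"method": "carry_out", "body": {
  "deltas": [
    {"x":0.5,"y":-0.3,"z":0,"wx":0,"wy":0,"wz":0,"jaw":100}
  ],
  "squeeze": 10
}}

```text
time_s: 1.13
ee_pos: [0.2293, -0.4937, 0.2053]
eef_rot: [3.142, 0.0, 0.417]
force: [0.0, 0.8, 0.4]
grip_width: 0.0941
```

Emit:
{"method": "carry_out", "body": {
  "deltas": [
    {"x":0.97,"y":-0.59,"z":0,"wx":0,"wy":0,"wz":0,"jaw":100},
    {"x":0.97,"y":-0.59,"z":0,"wx":0,"wy":0,"wz":0,"jaw":100},
    {"x":0.97,"y":-0.59,"z":0,"wx":0,"wy":0,"wz":0,"jaw":100},
    {"x":0.97,"y":-0.59,"z":0,"wx":0,"wy":0,"wz":0,"jaw":100},
    {"x":0.97,"y":-0.59,"z":0,"wx":0,"wy":0,"wz":0,"jaw":100},
    {"x":0.97,"y":-0.59,"z":0,"wx":0,"wy":0,"wz":0,"jaw":100},
    {"x":0.97,"y":-0.59,"z":0,"wx":0,"wy":0,"wz":0,"jaw":100},
    {"x":0.97,"y":-0.59,"z":0,"wx":0,"wy":0,"wz":0,"jaw":100},
    {"x":0.97,"y":-0.59,"z":0,"wx":0,"wy":0,"wz":0,"jaw":100},
    {"x":0.97,"y":-0.59,"z":0,"wx":0,"wy":0,"wz":0,"jaw":100},
    {"x":0.97,"y":-0.59,"z":0,"wx":0,"wy":0,"wz":0,"jaw":100}
  ]
}}

```text
time_s: 2.05
ee_pos: [0.3728, -0.2862, 0.2055]
eef_rot: [3.141, -0.0, 0.418]
force: [-0.5, 0.3, -0.4]
grip_width: 0.0939
```

Emit:
{"method": "carry_out", "body": {
  "deltas": [
    {"x":0.97,"y":-0.59,"z":0,"wx":0,"wy":0,"wz":0,"jaw":60},
    {"x":0.97,"y":-0.59,"z":0,"wx":0,"wy":0,"wz":0,"jaw":60},
    {"x":0.97,"y":-0.59,"z":0,"wx":0,"wy":0,"wz":0,"jaw":60},
    {"x":0.97,"y":-0.59,"z":0,"wx":0,"wy":0,"wz":0,"jaw":60},
    {"x":0.97,"y":-0.59,"z":0,"wx":0,"wy":0,"wz":0,"jaw":60},
    {"x":0.97,"y":-0.59,"z":0,"wx":0,"wy":0,"wz":0,"jaw":60},
    {"x":0.97,"y":-0.59,"z":0,"wx":0,"wy":0,"wz":0,"jaw":60},
    {"x":0.97,"y":-0.59,"z":0,"wx":0,"wy":0,"wz":0,"jaw":60},
    {"x":0.5,"y":-0.3,"z":0,"wx":0,"wy":0,"wz":-1,"jaw":60},
    {"x":0,"y":0,"z":0,"wx":0,"wy":0,"wz":-1,"jaw":60},
    {"x":0,"y":0,"z":0,"wx":0,"wy":0,"wz":-1,"jaw":60},
    {"x":0,"y":0,"z":0,"wx":0,"wy":0,"wz":-1,"jaw":60}
  ]
}}

```text
time_s: 3.05
ee_pos: [0.4824, -0.1281, 0.2054]
eef_rot: [-3.141, -0.0, 0.743]
force: [-0.4, -0.5, -0.6]
grip_width: 0.0568
```

Emit:
{"method": "carry_out", "body": {
  "deltas": [
    {"x":0,"y":0,"z":0,"wx":0,"wy":0,"wz":-1,"jaw":40},
    {"x":0,"y":0,"z":0,"wx":0,"wy":0,"wz":-1,"jaw":40},
    {"x":0,"y":0,"z":0,"wx":0,"wy":0,"wz":-1,"jaw":40},
    {"x":0,"y":0,"z":0,"wx":0,"wy":0,"wz":-1,"jaw":40},
    {"x":0,"y":0,"z":0,"wx":0,"wy":0,"wz":-1,"jaw":40},
    {"x":0,"y":0,"z":0,"wx":0,"wy":0,"wz":-1,"jaw":40},
    {"x":0,"y":0,"z":0,"wx":0,"wy":0,"wz":-1,"jaw":40},
    {"x":0,"y":0,"z":0,"wx":0,"wy":0,"wz":-1,"jaw":40},
    {"x":0,"y":0,"z":0,"wx":0,"wy":0,"wz":-1,"jaw":40},
    {"x":0,"y":0,"z":0,"wx":0,"wy":0,"wz":-1,"jaw":40},
    {"x":0,"y":0,"z":0,"wx":0,"wy":0,"wz":-1,"jaw":40},
    {"x":0,"y":0,"z":0,"wx":0,"wy":0,"wz":-1,"jaw":40}
  ]
}}

```text
time_s: 4.05
ee_pos: [0.4823, -0.1284, 0.2055]
eef_rot: [3.142, -0.0, 1.702]
force: [-0.8, 0.3, -0.5]
grip_width: 0.0377
```

```bash
python3 - <<'E'
from h import *
o=ctrl.get_obs(); print({k:np.round(o[k],4) for k in ['time_s','qpos','ee_pos','eef_rot','force','grip_width']})
p=ctrl.camera_params('wrist'); print(p)
cv2.imwrite('pics/w2.png',ctrl.camera('wrist'))
for l in ['catch_top','thumb_top','hasp','safe']:
    m=ctrl.mark_of('wrist',l)[:2]; print(l,[(np.round(k['position'],1),round(k['conf'],2)) for k in m])
E
```

```text
{'time_s': np.float64(4.05), 'qpos': array([-3.3360e-01,  1.8630e-01,  1.6621e+00,  1.0000e-04,  1.2932e+00,
       -4.6490e-01]), 'ee_pos': array([ 0.4823, -0.1284,  0.2055]), 'eef_rot': array([ 3.1415e+00, -1.0000e-04,  1.7020e+00]), 'force': array([-0.8437,  0.2883, -0.4959]), 'grip_width': np.float64(0.0377)}
{'mtx': array([[309.96471078,   0.        , 316.71132466],
       [  0.        , 309.96471078, 195.84107158],
       [  0.        ,   0.        ,   1.        ]]), 'origin': array([ 0.47378794, -0.06242287,  0.38452355]), 'attitude': array([ 2.90842142e+00, -9.09977460e-04,  1.31840302e-01])}
catch_top [(array([147.6, 363. ]), 0.68)]
thumb_top [(array([146.7, 410.1]), 0.87)]
hasp [(array([210.6, 410.2]), 0.94)]
safe [(array([140.7, 422.2]), 0.62)]
```

View pics/w2.png

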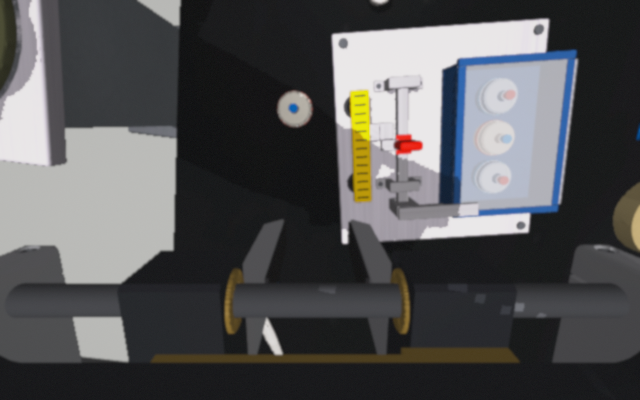

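```bash
cat > fit.py <<'E'
from h import *
from scipy.optimize import least_squares
pw={'mtx':ctrl.camera_params('wrist')['mtx'],'origin':[0.47378794,-0.06242287,0.38452355],'attitude':[2.90842142,-9.09977e-4,.131840302]}
obs=[] # cam, local, (col,row), w
W=lambda l,uv,w=1:obs.append(('w',pw,l,uv,w))
T=lambda l,uv,w=1:obs.append(('t',ctrl.camera_params('top'),l,uv,w))
S=lambda l,uv,w=1:obs.append(('s',ctrl.camera_params('side'),l,uv,w))
W([-.085,0,.05],(361.5,147)); W([-.035,0,.064],(410.1,146.7)); 
W([-.108,.125,.008],(332.5,34)); W([.132,.125,.008],(548,19.5)); W([-.108,-.125,.008],(340,243)); W([.132,-.125,.008],(530,232))
T([-.085,0,.05],(358.1,232.9));T([-.035,0,.064],(354.9,210.7))
T([-.108,.125,.008],(314,250));T([.132,.125,.008],(291.5,157));T([-.108,-.125,.008],(408.5,230.5));T([.132,-.125,.008],(386.5,138))
S([-.085,0,.05],(300,251.5),.5);S([-.035,0,.064],(325,239.5),.5)
def f(q):
    c,s=np.cos(q[2]),np.sin(q[2]);r=[]
    for n,p,l,uv,w in obs:
        X=[q[0]+c*l[0]-s*l[1],q[1]+s*l[0]+c*l[1],l[2]+q[3]]
        r.append(w*(proj(None,X,p)-uv))
    return np.ravel(r)
s=least_squares(f,[.6,-.06,.2,0],loss='soft_l1'); q=s.x
print(np.round(q,4))
for o,r in zip(obs,f(q).reshape(-1,2)): print(o[0],o[2],np.round(r,1))
for n in 'wts':
    full=obs; obs=[o for o in full if o[0]==n]; print(n,np.round(least_squares(lambda a:f(np.r_[a,0]),q[:3]).x,4)); obs=full
c,sn=np.cos(q[2]),np.sin(q[2])
for l in ([-.085,0],[-.035,0]): print(l,q[0]+c*l[0]-sn*l[1],q[1]+sn*l[0]+c*l[1])
E
python3 fit.py
python3 - <<'E'
import cv2
i=cv2.imread('pics/w2.png')[10:260,310:600]; cv2.imwrite('pics/w2z.png',cv2.resize(i,None,fx=2.4,fy=2.4,interpolation=cv2.INTER_CUBIC))
E
```

```text
[ 0.6079 -0.0666  0.1906 -0.0025]
w [-0.085, 0, 0.05] [-1.   0.7]
w [-0.035, 0, 0.064] [ 0.8 -0.8]
w [-0.108, 0.125, 0.008] [-0.7 -0.7]
w [0.132, 0.125, 0.008] [ 0.2 -0. ]
w [-0.108, -0.125, 0.008] [ 0.9 -0.3]
w [0.132, -0.125, 0.008] [-3.7  0.5]
t [-0.085, 0, 0.05] [ 2.2 -1.9]
t [-0.035, 0, 0.064] [ 1.5 -0.3]
t [-0.108, 0.125, 0.008] [-2.6  0.6]
t [0.132, 0.125, 0.008] [-0.1  0.5]
t [-0.108, -0.125, 0.008] [-0.3 -1.4]
t [0.132, -0.125, 0.008] [ 0.4 -0.6]
s [-0.085, 0, 0.05] [ 1.1 -0. ]
s [-0.035, 0, 0.064] [-0.7  0.2]
w [ 0.6077 -0.0667  0.1944]
t [ 0.6065 -0.0659  0.1859]
s [ 0.607  -0.0778  0.0679]
[-0.085, 0] 0.524437691283254 -0.08269048669914705
[-0.035, 0] 0.5735324767426112 -0.07321937057169464
```

View pics/w2z.png

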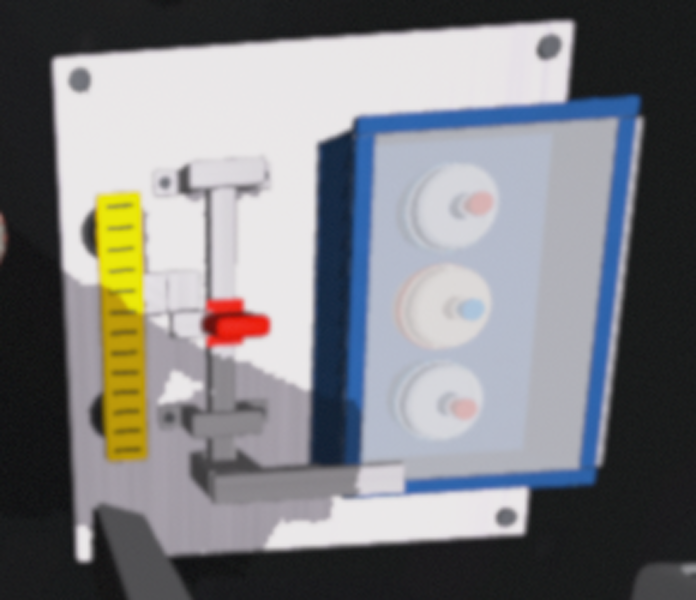

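The zoom shows the catch bar, the thumb piece with clear space on its -y side, the tooth arm on its +y side, and the hasp and bridges well away. I'll move to the approach pose above, tilt the catch finger slightly lower, and check again.

Emit:
{"method": "carry_out", "body": {
  "deltas": [
    {"x":0,"y":0,"z":0,"wx":0,"wy":0,"wz":-0.76,"jaw":40},
    {"x":0.1,"y":0.6,"z":0.3,"wx":0,"wy":0,"wz":0,"jaw":40},
    {"x":0.1,"y":0.6,"z":0.6,"wx":0,"wy":0,"wz":0,"jaw":40},
    {"x":0.1,"y":0.6,"z":0.8,"wx":0,"wy":0,"wz":0,"jaw":40},
    {"x":0.1,"y":0.6,"z":0.8,"wx":0,"wy":0,"wz":0,"jaw":40},
    {"x":0.1,"y":0.6,"z":0.8,"wx":0,"wy":0,"wz":0,"jaw":40},
    {"x":0.08,"y":0.6,"z":0.8,"wx":0,"wy":0,"wz":0,"jaw":40},
    {"x":0,"y":0.15,"z":0.6,"wx":0,"wy":0,"wz":0,"jaw":40},
    {"x":0,"y":0,"z":0.4,"wx":0,"wy":0,"wz":0,"jaw":40},
    {"x":0,"y":0,"z":0,"wx":-0.5,"wy":0,"wz":0,"jaw":40},
    {"x":0,"y":0,"z":0,"wx":-0.5,"wy":0,"wz":0,"jaw":40},
    {"x":0,"y":0,"z":0,"wx":0,"wy":0,"wz":0,"jaw":40}
  ]
}}

```text
time_s: 5.3
ee_pos: [0.5531, -0.104, 0.1035]
eef_rot: [3.06, -0.0, 1.757]
force: [0.4, -0.5, 0.4]
grip_width: 0.037
```

```bash
python3 - <<'E'
from h import *
o=ctrl.get_obs(); print({k:np.round(o[k],4) for k in ['time_s','ee_pos','eef_rot','force','grip_width']})
p=ctrl.camera_params('wrist'); im=ctrl.camera('wrist'); cv2.imwrite('pics/w3raw.png',im)
q=[.6077,-.0667,.192]; c,s=np.cos(q[2]),np.sin(q[2])
for l in ([-.085,-.06,.05],[-.085,.06,.05],[-.095,0,.05],[-.075,0,.05],[-.047,-.005,.064],[-.023,-.005,.064],[-.023,.005,.064],[-.047,.005,.064],[-.108,.125,.008],[.132,.125,.008],[.015,.08,.055],[.015,-.08,.055]):
    u=proj('wrist',[q[0]+c*l[0]-s*l[1],q[1]+s*l[0]+c*l[1],l[2]],p); cv2.circle(im,(int(u[0]*1+.5),int(u[1]+.5)),2,(0,255,0),-1)
for d in([0,.019,0],[0,.0315,0],[0,-.019,0],[0,-.0315,0]):
    X=o['ee_pos']+att(o['eef_rot'])@d; print(d,X, 'safe:',c*(X[0]-q[0])+s*(X[1]-q[1]),-s*(X[0]-q[0])+c*(X[1]-q[1]))
    u=proj('wrist',X,p); cv2.circle(im,(int(u[0]*1+.5),int(u[1]+.5)),2,(255,0,255),-1)
cv2.imwrite('pics/w3.png',cv2.resize(im,(800,500)))
s_=ctrl.camera('side')[210:330,240:440]; cv2.imwrite('pics/s3.png',cv2.resize(s_,None,fx=4,fy=4,interpolation=cv2.INTER_CUBIC))
E
```

```text
{'time_s': np.float64(5.3), 'ee_pos': array([ 0.5531, -0.104 ,  0.1035]), 'eef_rot': array([ 3.0602e+00, -1.0000e-04,  1.7572e+00]), 'force': array([ 0.4194, -0.5042,  0.42  ]), 'grip_width': np.float64(0.037)}
[0, 0.019, 0] [ 0.57167833 -0.10054023  0.10508582] safe: -0.041817236039679975 -0.026344655403911853
[0, 0.0315, 0] [ 0.58392125 -0.09823204  0.10610223] safe: -0.029358826982856412 -0.026415105277071818
[0, -0.019, 0] [ 0.53445984 -0.10755713  0.10199595] safe: -0.0796907995724237 -0.026130487789505538
[0, -0.0315, 0] [ 0.52221692 -0.10986532  0.10097954] safe: -0.09214920862924726 -0.026060037916345574
```

View pics/w3.png

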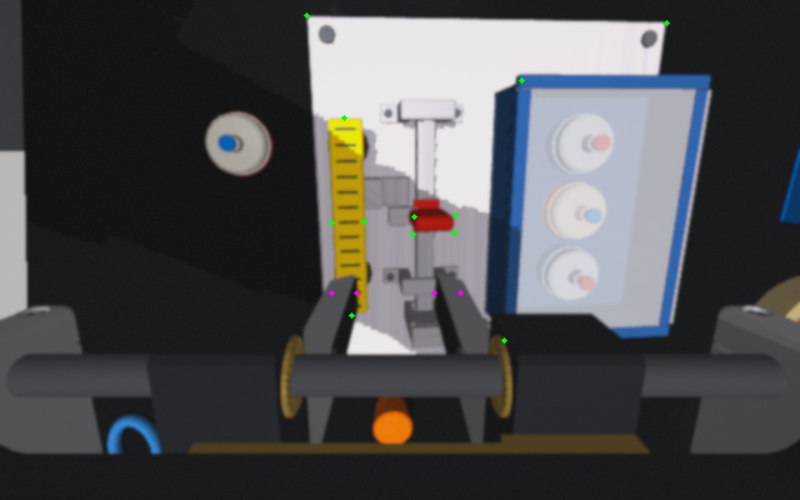

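View pics/s3.png

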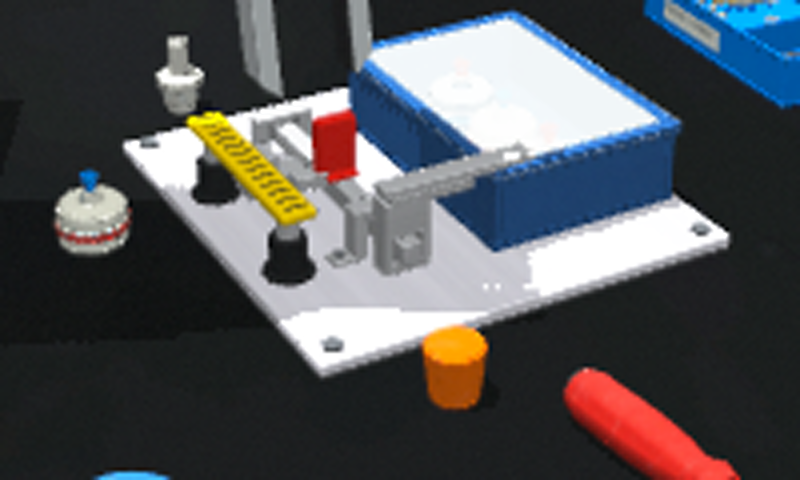

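The overlay fits the catch bar and thumb piece within about 2 mm, and the fingertips line up over the bar and behind the thumb piece. Next is the descent.

Emit:
{"method": "carry_out", "body": {
  "deltas": [
    {"x":0,"y":-0.04,"z":0.45,"wx":0,"wy":0,"wz":0,"jaw":40},
    {"x":0,"y":-0.04,"z":0.45,"wx":0,"wy":0,"wz":0,"jaw":40},
    {"x":0,"y":-0.04,"z":0.45,"wx":0,"wy":0,"wz":0,"jaw":40},
    {"x":0,"y":-0.04,"z":0.45,"wx":0,"wy":0,"wz":0,"jaw":40},
    {"x":0,"y":-0.04,"z":0.45,"wx":0,"wy":0,"wz":0,"jaw":40},
    {"x":0,"y":0,"z":0,"wx":0,"wy":0,"wz":0,"jaw":40},
    {"x":0,"y":0,"z":0,"wx":0,"wy":0,"wz":0,"jaw":40}
  ]
}}

```text
time_s: 5.98
ee_pos: [0.5534, -0.1037, 0.0576]
eef_rot: [3.063, -0.001, 1.759]
force: [-0.0, -0.5, 0.0]
grip_width: 0.0377
```

Emit:
{"method": "carry_out", "body": {
  "deltas": [
    {"x":0,"y":-0.01,"z":0.1,"wx":0,"wy":0,"wz":0,"jaw":40},
    {"x":0,"y":-0.01,"z":0.1,"wx":0,"wy":0,"wz":0,"jaw":40},
    {"x":0,"y":-0.01,"z":0.1,"wx":0,"wy":0,"wz":0,"jaw":40},
    {"x":0,"y":-0.01,"z":0.1,"wx":0,"wy":0,"wz":0,"jaw":40},
    {"x":0,"y":0,"z":0,"wx":0,"wy":0,"wz":0,"jaw":40}
  ]
}}

```text
time_s: 6.4
ee_pos: [0.5537, -0.1039, 0.0503]
eef_rot: [3.061, 0.0, 1.759]
force: [-0.2, -0.4, 3.4]
grip_width: 0.0372
```

First contact: 3.4 N at about 2 mm of press, which matches the spring. I'll press further.

Emit:
{"method": "carry_out", "body": {
  "deltas": [
    {"x":0,"y":-0.01,"z":0.1,"wx":0,"wy":0,"wz":0,"jaw":40},
    {"x":0,"y":-0.01,"z":0.1,"wx":0,"wy":0,"wz":0,"jaw":40},
    {"x":0,"y":-0.01,"z":0.08,"wx":0,"wy":0,"wz":0,"jaw":40},
    {"x":0,"y":0,"z":0,"wx":0,"wy":0,"wz":0,"jaw":40}
  ]
}}

```text
time_s: 6.73
ee_pos: [0.5536, -0.1039, 0.0446]
eef_rot: [3.061, 0.0, 1.759]
force: [1.4, 0.4, 6.0]
grip_width: 0.0378
```

```bash
python3 - <<'E'
from h import *
o=ctrl.get_obs(); print({k:np.round(o[k],4) for k in ['time_s','ee_pos','eef_rot','force','grip_width']})
im=ctrl.camera('wrist')
cv2.imwrite('pics/w4.png',cv2.resize(im,(800,500)))
s_=ctrl.camera('side')[210:330,240:440]; cv2.imwrite('pics/s4.png',cv2.resize(s_,None,fx=4,fy=4,interpolation=cv2.INTER_CUBIC))
E
```

```text
{'time_s': np.float64(6.7333), 'ee_pos': array([ 0.5536, -0.1039,  0.0446]), 'eef_rot': array([3.0608e+00, 3.0000e-04, 1.7586e+00]), 'force': array([1.3836, 0.448 , 5.996 ]), 'grip_width': np.float64(0.0378)}
```

View pics/w4.png

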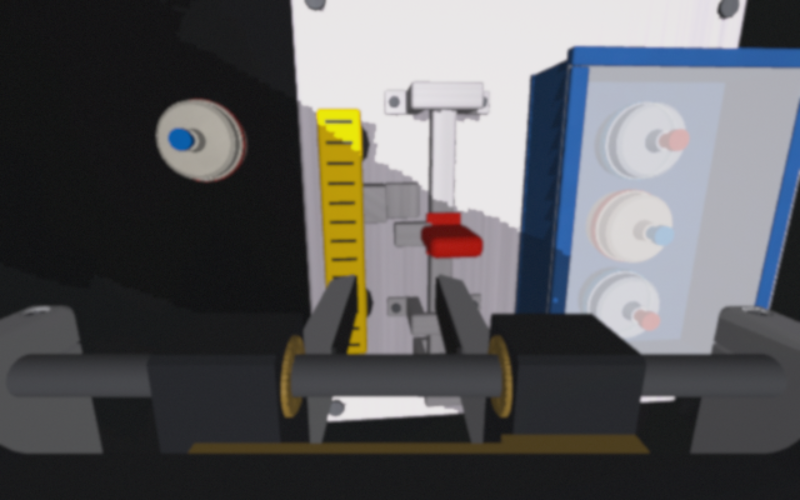

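View pics/s4.png

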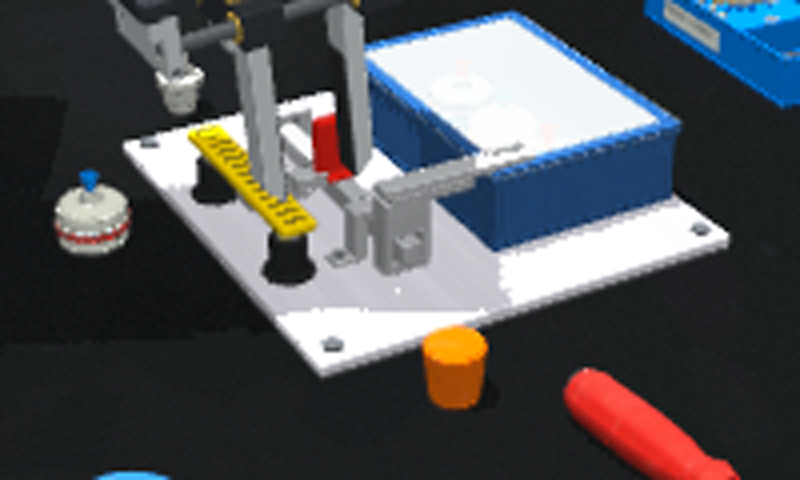

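The catch is down (6 N, about 8 mm), and the thumb fingertip stands clear behind the red piece. Pushing along +x of the tool.

Emit:
{"method": "carry_out", "body": {
  "deltas": [
    {"x":0.2,"y":0,"z":0,"wx":0,"wy":0,"wz":0,"jaw":40},
    {"x":0.2,"y":0,"z":0,"wx":0,"wy":0,"wz":0,"jaw":40},
    {"x":0.2,"y":0,"z":0,"wx":0,"wy":0,"wz":0,"jaw":40},
    {"x":0.2,"y":0,"z":0,"wx":0,"wy":0,"wz":0,"jaw":40},
    {"x":0.2,"y":0,"z":0,"wx":0,"wy":0,"wz":0,"jaw":40},
    {"x":0.2,"y":0,"z":0,"wx":0,"wy":0,"wz":0,"jaw":40}
  ]
}}

```text
time_s: 7.33
ee_pos: [0.5493, -0.0811, 0.045]
eef_rot: [3.061, 0.002, 1.758]
force: [0.9, -7.0, 6.0]
grip_width: 0.0373
```

Emit:
{"method": "carry_out", "body": {
  "deltas": [
    {"x":0.2,"y":0,"z":0,"wx":0,"wy":0,"wz":0,"jaw":40},
    {"x":0.2,"y":0,"z":0,"wx":0,"wy":0,"wz":0,"jaw":40},
    {"x":0.2,"y":0,"z":0,"wx":0,"wy":0,"wz":0,"jaw":40},
    {"x":0.2,"y":0,"z":0,"wx":0,"wy":0,"wz":0,"jaw":40}
  ]
}}

```text
time_s: 7.67
ee_pos: [0.5462, -0.0653, 0.045]
eef_rot: [3.061, 0.002, 1.758]
force: [-0.9, -6.1, 5.6]
grip_width: 0.0374
```

Emit:
{"method": "carry_out", "body": {
  "deltas": [
    {"x":0.15,"y":0,"z":0,"wx":0,"wy":0,"wz":0,"jaw":40},
    {"x":0.15,"y":0,"z":0,"wx":0,"wy":0,"wz":0,"jaw":40}
  ]
}}

```text
time_s: 7.83
ee_pos: [0.545, -0.0593, 0.045]
eef_rot: [3.061, 0.001, 1.759]
force: [-0.2, -6.9, 6.1]
grip_width: 0.0373
```

Emit:
{"method": "carry_out", "body": {
  "deltas": [
    {"x":0.1,"y":0,"z":0,"wx":0,"wy":0,"wz":0,"jaw":40},
    {"x":0.05,"y":0,"z":0,"wx":0,"wy":0,"wz":0,"jaw":40}
  ]
}}

```text
time_s: 8.0
ee_pos: [0.5445, -0.0565, 0.045]
eef_rot: [3.061, 0.002, 1.759]
force: [-0.2, -13.4, 5.4]
grip_width: 0.0375
```

```bash
python3 - <<'E'
from h import *
o=ctrl.get_obs(); print({k:np.round(o[k],4) for k in ['time_s','ee_pos','eef_rot','force','grip_width']})
im=ctrl.camera('wrist')
cv2.imwrite('pics/w5.png',cv2.resize(im,(800,500)))
s_=ctrl.camera('side')[210:330,240:440]; cv2.imwrite('pics/s5.png',cv2.resize(s_,None,fx=4,fy=4,interpolation=cv2.INTER_CUBIC))
E
```

```text
{'time_s': np.float64(8.0), 'ee_pos': array([ 0.5445, -0.0565,  0.045 ]), 'eef_rot': array([3.0608e+00, 1.8000e-03, 1.7588e+00]), 'force': array([ -0.2075, -13.4056,   5.4157]), 'grip_width': np.float64(0.0375)}
```

View pics/w5.png

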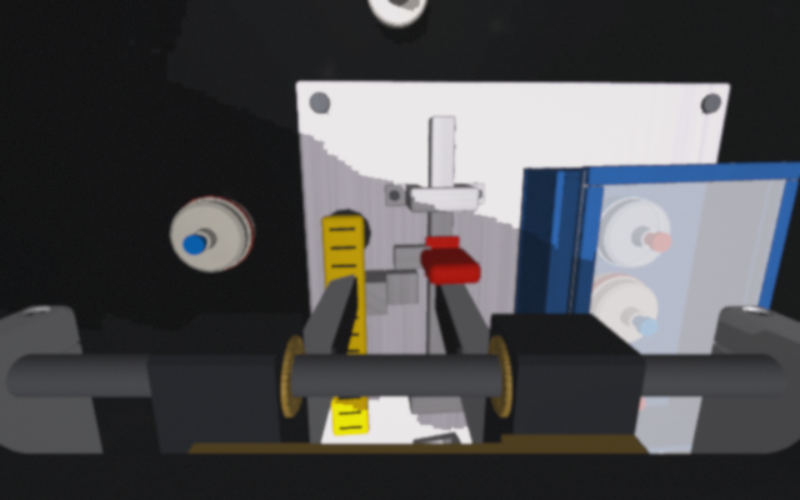

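View pics/s5.png

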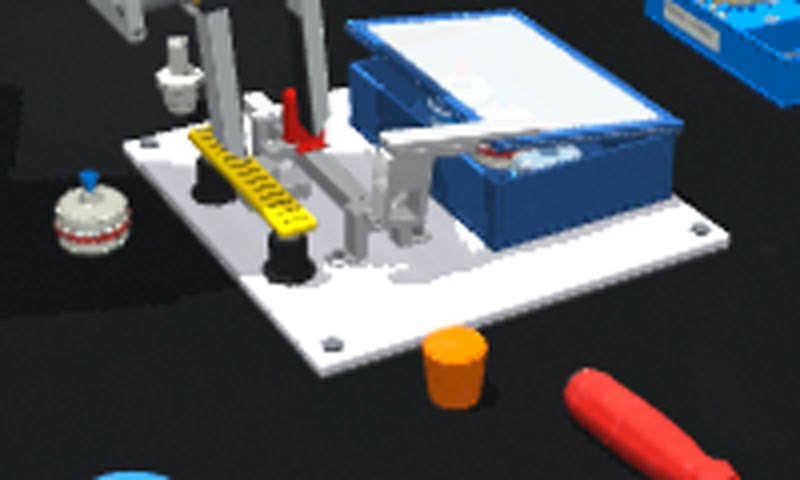

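The lid has popped and the push force has jumped from 7 to 13 N, which suggests the bolt is at its stop. One small nudge will confirm it.

Emit:
{"method": "carry_out", "body": {
  "deltas": [
    {"x":0.05,"y":0,"z":0,"wx":0,"wy":0,"wz":0,"jaw":40},
    {"x":0,"y":0,"z":0,"wx":0,"wy":0,"wz":0,"jaw":40}
  ]
}}

```text
time_s: 8.27
ee_pos: [0.5445, -0.0564, 0.045]
eef_rot: [3.061, 0.003, 1.758]
force: [0.5, -12.9, 4.0]
grip_width: 0.0376
```

Emit:
{"method": "carry_out", "body": {
  "deltas": [
    {"x":0.1,"y":0,"z":0,"wx":0,"wy":0,"wz":0,"jaw":40},
    {"x":0,"y":0,"z":0,"wx":0,"wy":0,"wz":0,"jaw":40}
  ]
}}

```text
time_s: 8.43
ee_pos: [0.5445, -0.056, 0.0451]
eef_rot: [3.06, 0.005, 1.757]
force: [2.5, -25.8, 2.2]
grip_width: 0.038
```

Force rose to 26 N with no movement, so the bolt is against its stop. I'll back off the thumb piece with the catch still held, then lift straight up.

Emit:
{"method": "carry_out", "body": {
  "deltas": [
    {"x":-0.2,"y":0,"z":0,"wx":0,"wy":0,"wz":0,"jaw":40},
    {"x":-0.2,"y":0,"z":0,"wx":0,"wy":0,"wz":0,"jaw":40},
    {"x":0,"y":0,"z":0,"wx":0,"wy":0,"wz":0,"jaw":40}
  ]
}}

```text
time_s: 8.68
ee_pos: [0.5451, -0.0609, 0.0446]
eef_rot: [3.062, -0.001, 1.758]
force: [-1.0, -0.3, 5.4]
grip_width: 0.0374
```

Emit:
{"method": "carry_out", "body": {
  "deltas": [
    {"x":0,"y":0.01,"z":-0.1,"wx":0,"wy":0,"wz":0,"jaw":40},
    {"x":0,"y":0.01,"z":-0.1,"wx":0,"wy":0,"wz":0,"jaw":40},
    {"x":0,"y":0.01,"z":-0.1,"wx":0,"wy":0,"wz":0,"jaw":40},
    {"x":0,"y":0.01,"z":-0.15,"wx":0,"wy":0,"wz":0,"jaw":40},
    {"x":0,"y":0.02,"z":-0.3,"wx":0,"wy":0,"wz":0,"jaw":40},
    {"x":0,"y":0.04,"z":-0.5,"wx":0,"wy":0,"wz":0,"jaw":40},
    {"x":0,"y":0.05,"z":-0.6,"wx":0,"wy":0,"wz":0,"jaw":40},
    {"x":0,"y":0.06,"z":-0.8,"wx":0,"wy":0,"wz":0,"jaw":40},
    {"x":0,"y":0.06,"z":-0.8,"wx":0,"wy":0,"wz":0,"jaw":40},
    {"x":0,"y":0.06,"z":-0.8,"wx":0,"wy":0,"wz":0,"jaw":40},
    {"x":0,"y":0.06,"z":-0.8,"wx":0,"wy":0,"wz":0,"jaw":40},
    {"x":0,"y":0.06,"z":-0.8,"wx":0,"wy":0,"wz":0,"jaw":40}
  ]
}}

```text
time_s: 9.68
ee_pos: [0.5446, -0.0605, 0.1635]
eef_rot: [3.061, -0.0, 1.759]
force: [0.4, 0.2, -0.5]
grip_width: 0.0377
```

Emit:
{"method": "carry_out", "body": {
  "deltas": [
    {"x":0,"y":0,"z":-0.8,"wx":0,"wy":0,"wz":0,"jaw":40},
    {"x":0,"y":-0.5,"z":-0.6,"wx":0,"wy":0,"wz":0,"jaw":40},
    {"x":0,"y":-0.8,"z":0,"wx":0,"wy":0,"wz":0,"jaw":40},
    {"x":0,"y":-0.8,"z":0,"wx":0,"wy":0,"wz":0,"jaw":40},
    {"x":0,"y":-0.4,"z":0,"wx":0,"wy":0,"wz":0,"jaw":40},
    {"x":0,"y":0,"z":0,"wx":0,"wy":0,"wz":0,"jaw":40},
    {"x":0,"y":0,"z":0,"wx":0,"wy":0,"wz":0,"jaw":40}
  ]
}}

```text
time_s: 10.27
ee_pos: [0.4939, -0.0704, 0.1864]
eef_rot: [3.061, 0.0, 1.758]
force: [0.3, 0.0, -0.5]
grip_width: 0.0376
```

```bash
python3 - <<'E'
from h import *
o=ctrl.get_obs(); print({k:np.round(o[k],4) for k in ['time_s','ee_pos','force','grip_width']})
p=ctrl.camera_params('wrist'); im=ctrl.camera('wrist')
m=ctrl.mark_of('wrist','thumb_top'); c=ctrl.mark_of('wrist','catch_top')
q=[.6077,-.0667,.192]; cc,s=np.cos(q[2]),np.sin(q[2])
for k,z in((m,.064),(c,.05)):
  if k:
    X=atz('wrist',k[0]['position'],z,p); print(k[0]['conf'],'safe:',cc*(X[0]-q[0])+s*(X[1]-q[1]),-s*(X[0]-q[0])+cc*(X[1]-q[1]))
cv2.imwrite('pics/w6.png',cv2.resize(im,(800,500)))
s_=ctrl.camera('side')[210:330,240:440]; cv2.imwrite('pics/s6.png',cv2.resize(s_,None,fx=4,fy=4,interpolation=cv2.INTER_CUBIC))
E
```

```text
{'time_s': np.float64(10.2667), 'ee_pos': array([ 0.4939, -0.0704,  0.1864]), 'force': array([ 0.2631,  0.0101, -0.4754]), 'grip_width': np.float64(0.0376)}
0.97 safe: -0.033402860936838655 0.034124065840525804
0.93 safe: -0.08390804498803243 0.003342500903546649
```

View pics/w6.png

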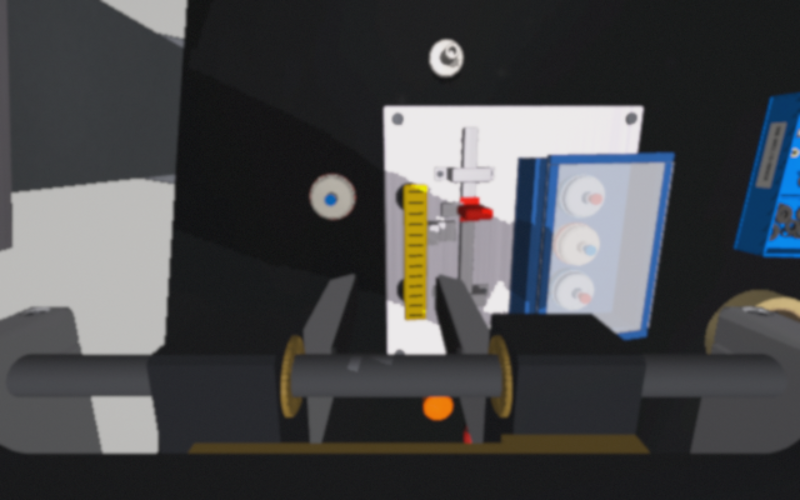

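View pics/s6.png

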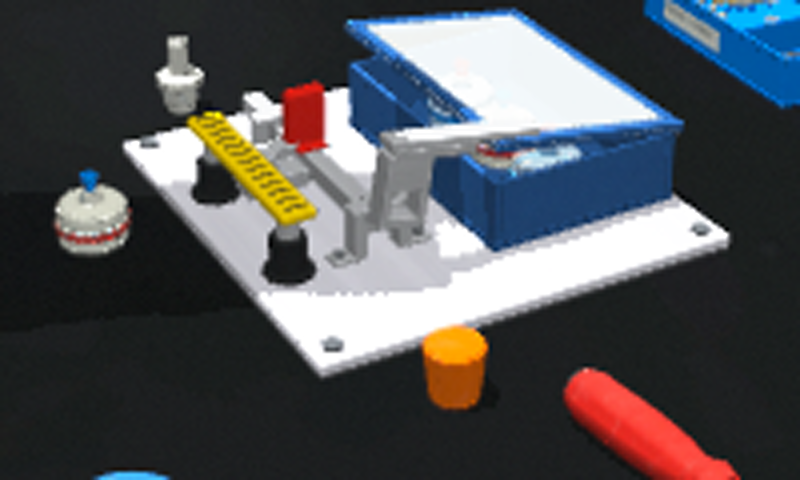

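The side view has the catch bar back at its first height: its far end is at row 113, against 127 when pressed. The bolt is open, the lid is up, and the loose things have not moved.

```bash
python3 -c "
from station import ctrl
print(ctrl.hand_in())"
```

```text
the job is handed in; nothing more can be done
None
```

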